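# Hang the draining basket on the double hook

### The arm

A 6-joint arm with a two-finger parallel gripper is mounted at the origin on the work surface. World frame = base frame: x ahead of the robot, y to its left, z up, the work surface at z = 0. Lengths are in mm, angles in rad, forces in N, time in s.
With the tool pointing down it reaches from about 300 to 775 mm from the base axis. Payload 14.6 kg.
Tool frame: the origin (TCP) lies between the finger pads; the fingertips stand 19 mm ahead of it and the grasp point (between the pads) is the TCP; z points along the fingers, y is the line along which they close (so a half turn about z gives the same grasp; the last joint's range is limited). The gripper opens to 94 mm and grips with 3 to 60 N. Pads are 16 mm wide; open, the fingers measure 119 mm over their backs; the gripper's body (75 mm by 177 mm) begins 78 mm behind the grasp point.
Start: joints at [1.099, 0.3, 1.521, -0, 1.321, -0.067], TCP at [216.606, 505.541, 224.446] pointing down, gripper open.
Joint ranges: [-3.03, 3.03], [-0.79, 2.21], [0.23, 2.52], [-1.04, 4.18], [0, 3.07], [-2.55, 2.55]. Speed limits (rad/s): [2.22, 2.22, 2.57, 3.14, 3.14, 3.14].

### API

Orientations are given as [roll, pitch, yaw] about the fixed x, y, z axes, in that order (R = Rz(yaw) Ry(pitch) Rx(roll)).
In Python, from cell import monitor, imaging, job, find_in, trace gives the robot as it stands. The module is installed in compiled form; this text tells all that it offers.
- The arm moves only by the tool arm_command, never from a script. Its argument "steps" is a list of rows, each a list of 5 numbers: the opening, from 0 (shut) to 1 (fully open), then the shift along the tool's x, y, z in mm, then the turn about the tool's z in degrees. In form: [[gripper, dx, dy, dz, turn], ...]. A call has 1 to 20 rows; each row is the pose to reach, as a shift and turn from the pose commanded when the call began, along the tool's axes at that moment; what a row does not reach only later rows make up. A row lasts 1/8 s, in which the tool goes at most 62.5 mm and 10.7 degrees, less where a joint would pass 70% of its speed; a pose out of reach is approached as far as the arm can. A call with a gripper value outside its range is refused whole. The fingers move at their own pace and stop on an object; "force" is the grip in N (left out, the last holds). Time passes only in rows, so rows that repeat a pose let the fingers close. It gives the time, the measured TCP pose, the force, the opening and the grip force at its end, in the units of the state.
- monitor.read_state(): the state, without advancing time (a new reading comes with each control period).
- imaging.camera(name): name is "side" or "top" or "wrist"; returns a dict with "img" (480x640x3 uint8, red, green, blue), "mtx" (3x3 intrinsics, pixels), "view" (4x4, takes a point from world to camera coordinates). Camera axes: x right, y down, z forward; pixel columns grow to the right and rows downward; lengths in mm; the calibration is good to about 2 mm. The wrist camera is an equidistant fisheye: a pixel r from the principal point sees the ray r / f radians off the axis. A picture is of the moment at which its call begins. There is no depth.
- job.sign_off(): hands the job in; it is judged then, once.
Trained networks look in a picture, given as the dict that the camera call returned (one of the last four; its "shot" number tells which), for a name from the list of things; names that differ only in an ending like _2 or _b are one class to them, and where a whole thing is asked for, a point or a joint stands for the part that bears it (a point fixed in the world has none). Each returns a list of dicts, best first, with "p" (0 to 1); they miss things now and then, are a little off and sometimes report something else, mostly with a low value. They report only what shows in the picture. A call takes as long as a camera call. They do not tell look-alikes from the thing itself.
- find_in(picture, target): "rect" ([centre column, centre row, width, height] in pixels, round what is visible of it).
- trace(picture, target): "region" (480x640 bool, what is visible of it) and "rect" ([centre column, centre row, width, height] in pixels, round what is visible of it).
The state is a dict: "clock": time; "joints": joint angles; "qd": joint speeds; "effort": joint torques, N m; "eef_pos": TCP position; "eef_rot": TCP orientation; "wrist_force": force on the tool from outside, world axes, zero at the start; "moment": the same for the moment, N m; "finger_gap": finger opening in mm; "finger_force": force on a finger pad.
Only numpy, scipy, OpenCV 4.12 (cv2) and the standard library are available. Lean on these libraries where they do the work, as an engineer would, in place of code of your own. Each camera call takes 0.05 s, during which the arm holds its last target. There are 200 camera calls.

### The job

The rinsed castings have to drain. Lift the perforated steel basket by its arched handle and hang it on the double hook of the drain stand, so that the handle's bar lies in the hollows of both prongs, one either side of the wooden grip, and the basket hangs level, still and free above the drip tray. Keep both brass rings inside it and leave the other things on the bench where they are.

Things in the scene. Friction and masses are not known exactly. Their poses are not given: they have to be found in the camera images.
- basket: Loose perforated steel basket, 90 (x) by 140 (y) by 45 mm high, open on top, walls and floor 4 mm, about 0.35 kg, brass rings inside. Stiff fixed arched handle: 9 mm round legs at y = -74.5 and +74.5 mm rise to z = 105 mm, then slope in to a level 9 mm bar along y, straight from y = -62 to +62 mm, centre line at z = 120 mm. Origin: centre of the underside, z up; both ends alike.
- grip (a point): Centre of the wooden grip block around the middle of the basket's handle bar: 16 (x) by 40 (y) by 22 mm high, with its centre on the bar's centre line, 120 mm above the basket's underside; axes as the basket's. Pinch it across its 16 mm width (along x) from above.
- stand: Fixed steel stand. Origin on the bench, straight below the hook's hollows. Base x = -110 to +140, y = -90 to +90 mm, with a drip tray (rim 30 mm high). Post (16 mm) at x = +110 mm with a crossbar on top (96 mm along y, top 178 mm high). From it two 8 mm prongs at y = -42 and +42 mm run to -x, dip to hollows at x = 0 and turn up to free ends at x = -34 mm (38 with the round end), 191 mm high, the highest point.
- hook (a point): Midway between the hollows of the two prongs, where the centre of the handle bar lies when hung: 170 mm above the bench, axes as the stand's (prongs along x, free ends to -x, roughly facing the robot). Hung, the bar lies along this y axis across both prongs. Nothing stands between or above the prongs; the bar can come in over their free ends.
- ring_a: Loose smaller brass ring, 28 mm outer, 18 mm inner diameter, 8 mm high, inside the basket; origin at the centre of its underside.
- ring_b: Loose bigger brass ring, 38 mm outer, 26 mm inner diameter, 10 mm high, inside the basket; origin at the centre of its underside.
- jar: Bystander: amber glass jar, 56 mm across, 85 mm high, between basket and stand; origin at the centre of its underside.
- doming_block: Bystander: brass doming block, a 50 mm cube with round dimples, between basket and stand; origin at the centre of its underside.
- dish: Bystander: low steel dish without a handle, 110 by 80 by 22 mm, out to the left; origin at the centre of its underside.
- mandrel: Bystander: tapered steel ring mandrel standing upright on a 60 mm round foot, 130 mm high, out to the right; origin at the centre of its underside.
Things that resemble listed ones, but are neither listed nor needed, are in the scene too. Leave any orange or purple look-alike of the basket alone.

How it is judged:
By the outcome, as a careful person would: the job done as asked, in the order asked, and still so for the second after the job is handed in, with the robot touching nothing.
It also fails if it takes over 54 s, if anything falls off the work surface, if the arm or the gripper's body presses on something with over 40 N, if the wrist force passes 120 N, or if a joint passes its speed limit or range.

## Working session

There is one attempt and no reset: what is moved stays moved. The work goes in short steps, Python scripts to look and compute and a tool call to move; the robot and the scene stay as the last step left them, time stands still between calls to the robot, and variables do not carry over. Pictures are saved under pics/ and viewed, at most 10 in all, crops included, and the job is handed in when it is done.

Besides the shell and the picture viewer there is one more tool, called after "Request:" by a JSON object that holds its "op" and its "data", one argument or row to a line. arm_command: Moves the arm, as the interface text tells. Its arguments: {"type":"object","properties":{"steps":{"type":"array","items":{"type":"array","items":{"type":"number"}}},"force":{"type":"number"}},"required":["steps"]}

```bash
mkdir -p pics; cat > h.py <<'E'
import numpy as np, cv2
from cell import monitor, imaging, job, find_in, trace
def save(n,img): cv2.imwrite(f'pics/{n}.png',cv2.cvtColor(img,cv2.COLOR_RGB2BGR))
def ray(c,uv):
    V=np.array(c['view']);R=V[:3,:3];t=V[:3,3];K=np.array(c['mtx'])
    d=R.T@np.linalg.solve(K,[uv[0],uv[1],1.]);return -R.T@t,d
def at_z(c,uv,z):
    o,d=ray(c,uv);return o+d*(z-o[2])/d[2]
def proj(c,p):
    V=np.array(c['view']);q=V[:3,:3]@np.asarray(p,float)+V[:3,3];q=np.array(c['mtx'])@q;return q[:2]/q[2]
def tri(c1,u1,c2,u2):
    o1,d1=ray(c1,u1);o2,d2=ray(c2,u2)
    s=np.linalg.lstsq(np.c_[d1,-d2],o2-o1,rcond=None)[0]
    a=o1+s[0]*d1;b=o2+s[1]*d2;return (a+b)/2,np.linalg.norm(a-b)
E
python3 - <<'E'
from h import *
np.set_printoptions(precision=1,suppress=True)
s=monitor.read_state();print(s['eef_pos'],s['eef_rot'],s['clock'])
T=imaging.camera('top');S=imaging.camera('side')
save('top0',T['img']);save('side0',S['img'])
for n,c in(('top',T),('side',S)):
  print(n,ray(c,(320,240)))
  for t in['basket','grip','stand','jar','doming_block','dish','mandrel','ring_a']:
    print(t,[(np.round(r['rect']),round(r['p'],2)) for r in find_in(c,t)][:5])
E
```

```text
[216.5 505.3 223.9] [-3.1 -0.   2.7] 0.0
top (array([ 269.6,   28.3, 1495.2]), array([ 0.2,  0. , -1. ]))
basket [(array([401., 245.,  56.,  42.]), 0.89), (array([401., 311.,  59.,  54.]), 0.85), (array([472., 258.,  62.,  51.]), 0.83)]
grip [(array([399., 311.,  57.,  53.]), 0.67), (array([402., 244.,  64.,  39.]), 0.66), (array([470., 258.,  62.,  51.]), 0.66)]
stand [(array([260., 212.,  82., 105.]), 0.85)]
jar [(array([329., 211.,  20.,  24.]), 0.62)]
doming_block [(array([327., 283.,  26.,  23.]), 0.58)]
dish [(array([156., 282.,  33.,  45.]), 0.64)]
mandrel [(array([520., 306.,  33.,  24.]), 0.9)]
ring_a [(array([155., 280.,  36.,  45.]), 0.71), (array([392., 249.,   4.,   9.]), 0.5), (array([324., 284.,  26.,  24.]), 0.43)]
side (array([-230.5, -987.4, 1378.3]), array([ 0.4,  0.6, -0.7]))
basket [(array([364., 303.,  61.,  60.]), 0.71), (array([409., 360.,  62.,  54.]), 0.7), (array([308., 333.,  47.,  67.]), 0.65), (array([358., 303.,  16.,  10.]), 0.29)]
grip [(array([410., 358.,  65.,  53.]), 0.78), (array([366., 303.,  60.,  60.]), 0.75), (array([310., 330.,  46.,  73.]), 0.64)]
stand [(array([298., 206.,  85.,  92.]), 0.63)]
jar [(array([339., 244.,  18.,  30.]), 0.91)]
doming_block []
dish [(array([198., 195.,  41.,  30.]), 0.57)]
mandrel [(array([402., 424.,  26.,  41.]), 0.61)]
ring_a []
```

```bash
python3 - <<'E'
import cv2
a=cv2.imread('pics/top0.png')[150:370,110:560];b=cv2.imread('pics/side0.png')[130:470,160:460]
a=cv2.resize(a,(800,391));cv2.imwrite('pics/ta.png',a)
cv2.imwrite('pics/sa.png',cv2.resize(b,(529,600),interpolation=cv2.INTER_CUBIC))
E
```

```text
(no output)
```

View pics/ta.png

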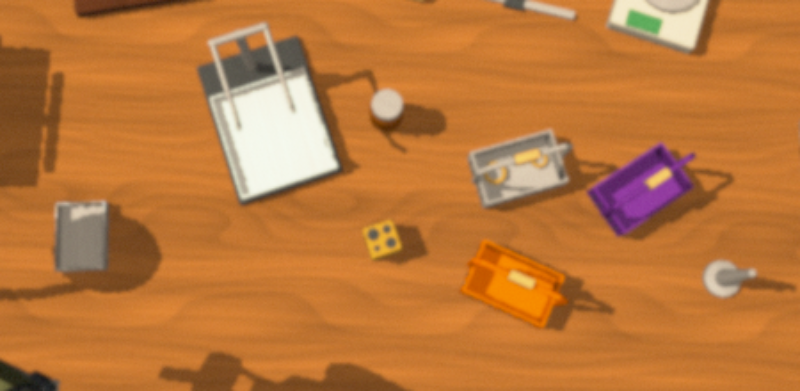

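View pics/sa.png

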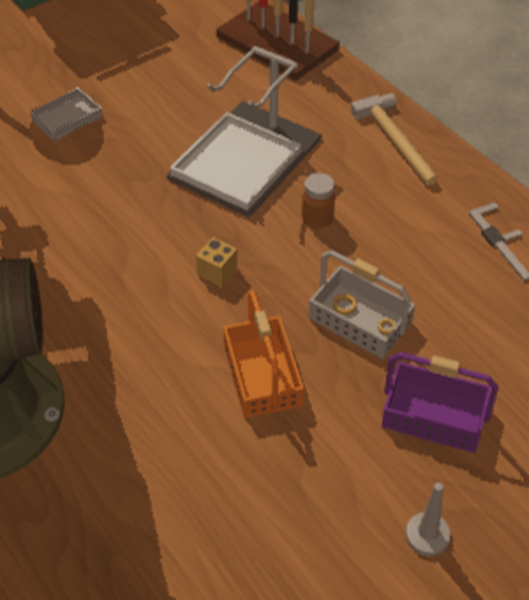

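Top view: candidates are the steel basket at (401,245), the orange one at (401,311) and the purple one at (472,258). I choose the bare steel one, which has brass rings inside. The stand is at (260,212) with its prongs pointing at the robot (image down).

```bash
python3 - <<'E'
from h import *
np.set_printoptions(precision=1,suppress=True)
T=imaging.camera('top');S=imaging.camera('side')
def grip(c,box):
    x0,y0,x1,y1=box;h=cv2.cvtColor(c['img'][y0:y1,x0:x1],cv2.COLOR_RGB2HSV)
    m=cv2.inRange(h,(12,60,150),(28,255,255));n,l,st,ce=cv2.connectedComponentsWithStats(m)
    for i in range(1,n):
        if st[i,4]>8: print(st[i],ce[i]+[x0,y0])
grip(T,(370,220,435,270));print();grip(S,(335,270,398,335))
up=lambda im,s:cv2.resize(im,None,fx=s,fy=s,interpolation=cv2.INTER_CUBIC)
a=up(T['img'][160:270,210:310],4);b=up(S['img'][150:260,255:345],4)
c=up(T['img'][222:272,368:438],4)
im=np.zeros((640,800,3),np.uint8);im[:440,:400]=a;im[:440,400:760]=b;im[440:640,:280]=c
d=up(S['img'][268:338,330:400],2.85);im[440:440+d.shape[0],400:400+d.shape[1]]=d
save('mix',im[:600+0] if 0 else cv2.resize(im,(750,600)))
E
```

```text
[   0    0   65   50 1307] [397.6 240.9]
[ 28  12  21  14 195] [408.6 238.7]
[13 19  8  5 25] [386.8 241.2]
[15 23 11 11 66] [391.5 248.5]

[ 2  0  5  5 16] [339.6 271.7]
[41  1 10 10 11] [380.1 275.2]
[53  0 10 14 36] [393.3 276.2]
[ 0  3  6 11 25] [337.6 277.9]
[10  7  8 12 32] [347.7 282.2]
[25  6 15 10 74] [366.9 280.3]
[ 0 13  5  7 16] [336.9 286.1]
[41 16 13  7 19] [383.2 288.8]
[ 0 22  6  8 24] [336.6 295.5]
[17 27 10 10 29] [357.4 302.9]
[38 40 11  8 42] [378.2 313.6]
```

View pics/mix.png

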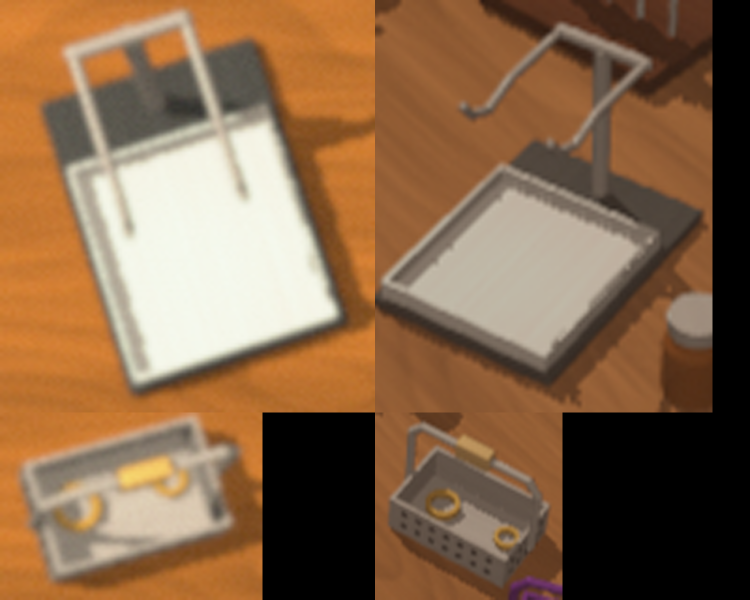

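The crop confirms the basket: bare steel, two brass rings, grip at top (406.7,238). The stand's prong tips are at top (244,222) and (275,212), and at side (279,178.5) and (302,188).

```bash
python3 - <<'E'
from h import *
np.set_printoptions(precision=1,suppress=True)
T=imaging.camera('top');S=imaging.camera('side')
for n,a,b in(('tipL',(244.4,222.1),(279,178.5)),('tipR',(275.1,212.3),(302.2,188.4)),('cbL',(228.7,173.9),(304.3,157.5)),('cbR',(259.6,164.3),(327.8,167.1)),('grip',(406.7,237.9),(367.4,282.8))):
    print(n,*tri(T,a,S,b))
p=[at_z(T,u,170+18)for u in((244.4,222.1),(275.1,212.3))];print(p)
# floor corners of base
for u in((221.7,187.5),(278.8,170.7),(301.5,245.9),(246.5,264)):print('base',at_z(T,u,8))
c=[at_z(T,u,z)for u,z in(((429.9,232.5),110),((377.6,250.7),110))];print(c)
# basket rim corners
for u in((26,462),(192,418),(232,520),(58,577)):print('rim',at_z(T,(u[0]/3.75+368,(u[1]-412.5)/3.75+222),45 if u[1]<500 else 22))
for n,z in(('jar',85),('doming_block',50)):
    print(n,[at_z(T,r['rect'][:2],z/2) for r in find_in(T,n)[:1]])
W=imaging.camera('wrist');print(W['mtx'],W['view']);s=monitor.read_state();print(s['eef_pos'],np.array(s['eef_rot']))
E
```

```text
tipL [582.  228.6 181.9] 2.4154817352180404
tipR [610.8 149.3 182.4] 2.104433744843096
cbL [717.1 281.  168. ] 1.1298456483354269
cbR [747.7 199.1 167.1] 1.5497366225218996
grip [ 565.1 -209.2  118.5] 0.1423189949212809
[array([579.4, 228.2, 188. ]), array([608.4, 149.3, 188. ])]
base [727.  330.1   8. ]
base [785.6 160.7   8. ]
base [555.2  83.4   8. ]
base [496.3 242.3   8. ]
[array([ 584.3, -275.3,  110. ]), array([ 528.5, -130.3,  110. ])]
rim [ 586.1 -129.6   45. ]
rim [ 625.1 -258.6   45. ]
rim [ 549.7 -293.9   22. ]
rim [ 500.6 -157.8   22. ]
jar [array([654.4,   4.8,  42.5])]
doming_block [array([442.1,   4.4,  25. ])]
[[371.6   0.  322.2]
 [  0.  371.6 237.6]
 [  0.    0.    1. ]] [[   0.4    0.9   -0.  -549.4]
 [   0.9   -0.4    0.2  -23.4]
 [   0.2   -0.1   -1.   388.4]
 [   0.     0.     0.     1. ]]
[216.6 505.5 224.4] [-3.1 -0.   2.7]
```

Request:
{"op": "arm_command", "data": {
  "steps": [
    [1, -40, -35, -6, 5],
    [1, -90, -78, -6, 10],
    [1, -140, -121, -6, 15],
    [1, -190, -164, -6, 20],
    [1, -240, -207, -6, 25],
    [1, -290, -250, -6, 30],
    [1, -340, -293, -6, 35],
    [1, -390, -336, -6, 40],
    [1, -440, -380, -6, 44],
    [1, -490, -423, -6, 47],
    [1, -530, -458, -6, 47],
    [1, -570, -492, -6, 47],
    [1, -595, -514, -6, 47],
    [1, -601, -519, -6, 47],
    [1, -601, -519, -6, 47],
    [1, -601, -519, -6, 47]
  ]
}}

```text
clock: 3.25
eef_pos: [564.5, -207.1, 230.8]
eef_rot: [3.141, 0.0, 1.918]
wrist_force: [-0.1, -0.1, 0.4]
finger_gap: 94.1
finger_force: 0.0
```

```bash
python3 - <<'E'
from h import *
np.set_printoptions(precision=3,suppress=True)
W=imaging.camera('wrist');s=monitor.read_state();print(s['eef_pos'],s['eef_rot'],s['clock'],s['joints'])
V=np.array(W['view']);print('cam',-V[:3,:3].T@V[:3,3],V[:3,:3][2])
save('w1',W['img'])
for n in('basket','ring_a','ring_b','grip'):print(n,[(np.round(r['rect']),round(r['p'],2))for r in find_in(W,n)])
E
```

```text
[ 564.529 -207.106  230.875] [3.141 0.    1.918] 3.3 [-0.413  0.41   1.357  0.     1.373 -0.759]
cam [ 541.919 -146.179  389.799] [ 0.078 -0.213 -0.974]
basket [(array([148., 152., 161., 162.]), 0.9), (array([324., 232., 100., 193.]), 0.86), (array([245., 360., 104., 116.]), 0.67)]
ring_a [(array([329., 184.,  38.,  33.]), 0.87), (array([481.,  50.,  75.,  70.]), 0.53)]
ring_b [(array([329., 184.,  38.,  33.]), 0.87), (array([481.,  50.,  75.,  70.]), 0.53)]
grip [(array([147., 152., 166., 161.]), 0.92), (array([324., 232., 100., 196.]), 0.87), (array([571.,   5.,  36.,  10.]), 0.67), (array([245., 358., 103., 111.]), 0.55)]
```

View pics/w1.png

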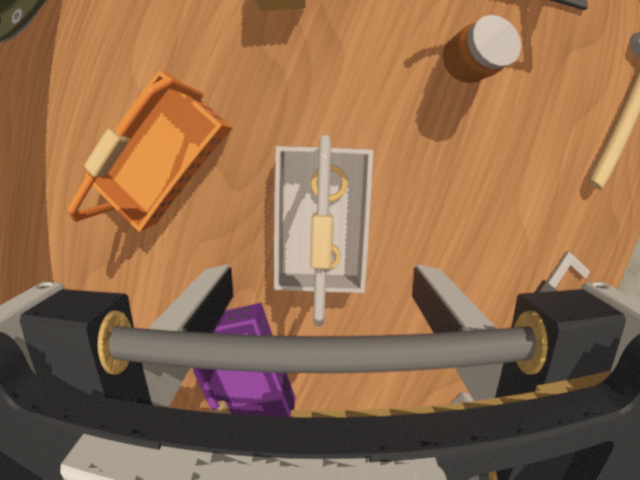

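The wrist view shows the steel basket under the gripper: grip at (322,242), handle from (325,137) to (319,322), both rings inside. The purple basket, at (245,360), is clear of the fingers.

```bash
cat >> h.py <<'E'
def wz(c,uv,z):
    K=np.array(c['mtx']);V=np.array(c['view']);R=V[:3,:3]
    v=(np.array(uv,float)-K[:2,2])/K[0,0];r=np.linalg.norm(v)+1e-9
    d=R.T@np.r_[np.sin(r)*v/r,np.cos(r)];o=-R.T@V[:3,3];return o+d*(z-o[2])/d[2]
E
python3 - <<'E'
from h import *
np.set_printoptions(precision=2,suppress=True)
W=imaging.camera('wrist')
h=cv2.cvtColor(W['img'][205:280,300:345],cv2.COLOR_RGB2HSV)
m=cv2.inRange(h,(12,70,140),(28,255,255));n,l,st,ce=cv2.connectedComponentsWithStats(m);i=1+st[1:,4].argmax()
print(st[i],ce[i]+[300,205], cv2.minAreaRect(np.argwhere(l==i)[:,::-1].astype(np.float32)))
print('grip',wz(W,ce[i]+[300,205],131),wz(W,(322,242),131))
a,b=wz(W,(325,140),108),wz(W,(319,320),108);print(a,b,np.degrees(np.arctan2(*(a-b)[1::-1]))-90)
c=[wz(W,u,45)for u in((277,148),(372,152),(363,291),(277,288))];print(np.array(c),np.mean(c,0))
E
```

```text
[  10    7   31   57 1321] [322.86 242.27] ((25.0, 35.0), (56.0, 30.0), 90.0)
grip [ 564.37 -206.6   131.  ] [ 563.73 -206.63  131.  ]
[ 541.07 -137.16  108.  ] [ 586.08 -276.    108.  ] 17.960701193023283
[[ 501.56 -156.66   45.  ]
 [ 585.38 -130.29   45.  ]
 [ 626.46 -260.05   45.  ]
 [ 544.8  -286.12   45.  ]] [ 564.55 -208.28   45.  ]
```

Request:
{"op": "arm_command", "data": {
  "steps": [
    [0.6, 1, 0, 25, 2.3],
    [0.6, 1, 0, 55, 2.3],
    [0.6, 1, 0, 80, 2.3],
    [0.6, 1, 0, 100, 2.3],
    [0.6, 1, 0, 110, 2.3],
    [0.6, 1, 0, 110, 2.3],
    [0.6, 1, 0, 110, 2.3],
    [0, 1, 0, 110, 2.3],
    [0, 1, 0, 110, 2.3],
    [0, 1, 0, 110, 2.3],
    [0, 1, 0, 110, 2.3],
    [0, 1, 0, 110, 2.3],
    [0, 1, 0, 110, 2.3],
    [0, 1, 0, 110, 2.3]
  ],
  "force": 35
}}

```text
clock: 5.3
eef_pos: [564.2, -207.3, 120.4]
eef_rot: [-3.141, -0.0, 1.876]
wrist_force: [-1.2, -0.1, -0.7]
finger_gap: 15.9
finger_force: 35.0
```

Request:
{"op": "arm_command", "data": {
  "steps": [
    [0, 0, 0, -10, 0],
    [0, 0, 0, -35, 0],
    [0, 0, 0, -65, 0],
    [0, 0, 0, -95, 0],
    [0, 0, 0, -115, 0],
    [0, 15, 2, -120, 0],
    [0, 45, 7, -120, 0],
    [0, 80, 13, -120, 0],
    [0, 115, 19, -120, 0],
    [0, 150, 25, -120, 0],
    [0, 185, 31, -120, 0],
    [0, 220, 37, -120, -1],
    [0, 255, 42, -120, -1],
    [0, 290, 48, -120, -2],
    [0, 320, 53, -118, -2],
    [0, 345, 57, -110, -2],
    [0, 358, 60, -100, -2],
    [0, 365, 61, -92, -2],
    [0, 365, 61, -86, -2],
    [0, 365, 61, -85, -2]
  ]
}}

```text
clock: 7.8
eef_pos: [512.7, 158.6, 205.0]
eef_rot: [-3.141, 0.0, 1.911]
wrist_force: [-0.6, 0.5, -4.1]
finger_gap: 15.5
finger_force: 35.0
```

```bash
python3 - <<'E'
from h import *
np.set_printoptions(precision=3,suppress=True)
W=imaging.camera('wrist');T=imaging.camera('top');S=imaging.camera('side');s=monitor.read_state();print(s['eef_pos'],s['eef_rot'],s['clock'],s['wrist_force'],s['moment'],s['finger_gap'])
save('w2',W['img'])
a=cv2.resize(T['img'][160:290,210:340],None,fx=3,fy=3,interpolation=2);b=cv2.resize(S['img'][140:270,220:350],None,fx=3,fy=3,interpolation=2)
save('ts2',np.hstack([a,b]))
E
```

```text
[512.89  158.728 205.697] [3.141 0.    1.911] 7.95 [-0.837  0.078 -4.572] [-0.057 -0.001 -0.026] 15.936096852218396
```

View pics/w2.png

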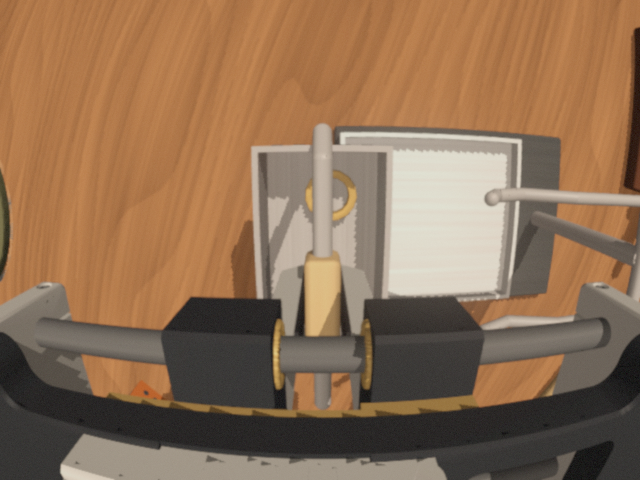

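View pics/ts2.png

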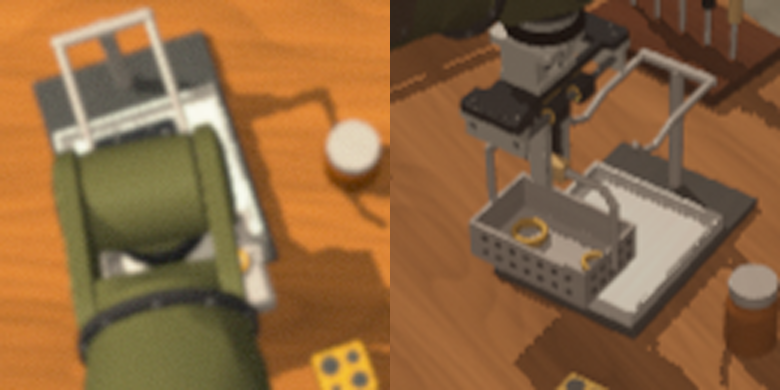

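The basket hangs level with both rings in it. In the wrist view the near prong tip is at (492,198), left of the gripper's far side, and the other prong is hidden by the finger.

```bash
python3 - <<'E'
from h import *
np.set_printoptions(precision=1,suppress=True)
W=imaging.camera('wrist')
for u,z in(((492,198),187),((640,202),174)):print(wz(W,u,z))
for u in((336,126),(560,138),(549,295)):print('base',wz(W,u,8))
tip=wz(W,(492,198),187);y=np.radians(19.5)
ex=np.array([np.cos(y),np.sin(y)]);ey=np.array([-ex[1],ex[0]])
print('hook',tip[:2]+34*ex-42*ey)
print('bar',wz(W,(323,130),190),wz(W,(322,380),190))
E
```

```text
[580.5 229.7 187. ]
[704.6 274.9 174. ]
base [494.9 248.2   8. ]
base [727.9 334.5   8. ]
base [796.8 165.1   8. ]
hook [626.5 201.5]
bar [487.7 229.9 190. ] [531.7 104.  190. ]
```

Request:
{"op": "arm_command", "data": {
  "steps": [
    [0, 0, 10, 0, -0.5],
    [0, 0, 30, 0, -0.5],
    [0, 1, 52, 0, -0.5],
    [0, 1, 74, 0, -0.5],
    [0, 2, 96, 0, -0.5],
    [0, 2, 113, 0, -0.5],
    [0, 2, 121, 0, -0.5],
    [0, 2, 122, 0, -0.5],
    [0, 2, 122, 0, -0.5],
    [0, 2, 122, 4, -0.5],
    [0, 2, 122, 10, -0.5],
    [0, 2, 122, 16, -0.5],
    [0, 2, 122, 22, -0.5],
    [0, 2, 122, 27, -0.5],
    [0, 2, 122, 30, -0.5],
    [0, 2, 122, 31, -0.5],
    [0, 2, 122, 31, -0.5],
    [0, 2, 122, 31, -0.5]
  ]
}}

```text
clock: 10.25
eef_pos: [627.1, 201.8, 174.7]
eef_rot: [3.141, -0.0, 1.92]
wrist_force: [-0.7, 0.4, -3.7]
finger_gap: 16.3
finger_force: 35.0
```

```bash
python3 - <<'E'
from h import *
np.set_printoptions(precision=3,suppress=True)
W=imaging.camera('wrist');S=imaging.camera('side');s=monitor.read_state();print(s['eef_pos'],s['eef_rot'],s['clock'],s['wrist_force'],s['moment'],s['finger_gap'])
b=cv2.resize(S['img'][120:260,240:360],None,fx=4,fy=4,interpolation=2)
save('ws3',np.hstack([cv2.resize(W['img'][100:460,150:],(390,286)),cv2.resize(b,(410,478))[:286]]) if 0 else b)
save('w3',W['img'])
E
```

```text
[627.061 201.779 174.583] [3.141 0.    1.92 ] 10.35 [-0.032 -0.045 -4.07 ] [-0.035 -0.009 -0.01 ] 15.753137117949851
```

View pics/w3.png

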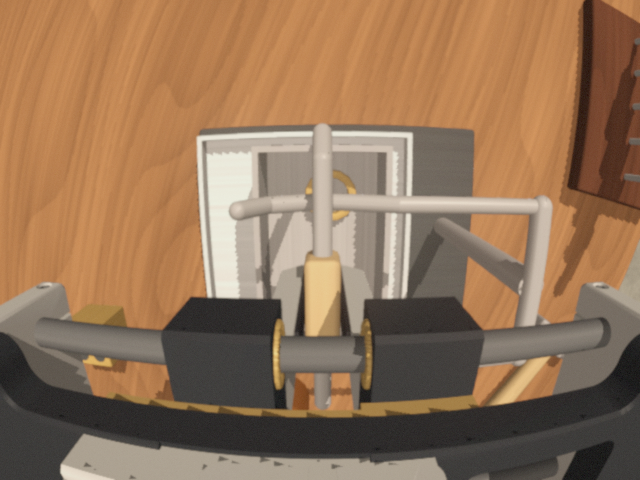

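View pics/ws3.png

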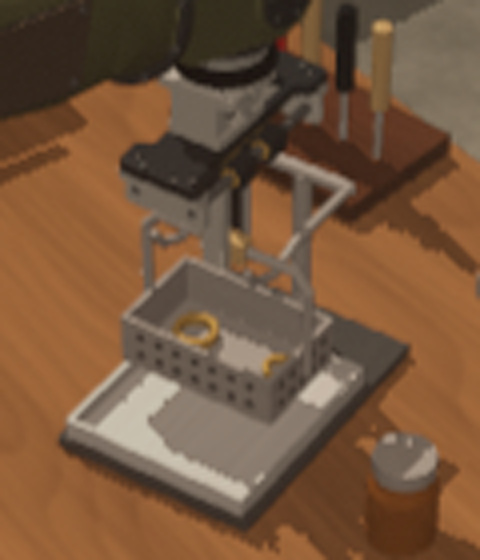

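The bar at column 322 lies over the prong between its tip (238,211) and the crossbar (542,205). I'll check the offset along the prong, then lower.

```bash
python3 - <<'E'
from h import *
np.set_printoptions(precision=1,suppress=True)
W=imaging.camera('wrist');ex=np.array([np.cos(.349),np.sin(.349)])
t=wz(W,(238,211),187);b=wz(W,(322,208),174.5);c=wz(W,(542,205),174)
print(t,b,c,(b-t)[:2]@ex,(c-b)[:2]@ex)
E
```

```text
[580.2 229.3 187. ] [612.6 240.1 174.5] [713. 280. 174.] 34.109971450266464 108.0655498727833
```

Request:
{"op": "arm_command", "data": {
  "steps": [
    [0, 0, 0, 1, 0],
    [0, 0, 0, 2, 0],
    [0, 0, 0, 3, 0],
    [0, 0, 0, 3.5, 0],
    [0, 0, 0, 3.5, 0],
    [0, 0, 0, 3.5, 0]
  ]
}}

```text
clock: 11.15
eef_pos: [627.0, 201.8, 171.0]
eef_rot: [3.142, 0.0, 1.92]
wrist_force: [0.0, -0.9, -4.2]
finger_gap: 15.6
finger_force: 35.0
```

Request:
{"op": "arm_command", "data": {
  "steps": [
    [0, 0, 0, 0.5, 0],
    [0, 0, 0, 1, 0],
    [0, 0, 0, 1.5, 0],
    [0, 0, 0, 1.5, 0],
    [0, 0, 0, 1.5, 0]
  ]
}}

```text
clock: 11.78
eef_pos: [627.2, 201.8, 170.1]
eef_rot: [3.141, 0.0, 1.92]
wrist_force: [-1.8, -0.7, 5.2]
finger_gap: 15.7
finger_force: 35.0
```

Request:
{"op": "arm_command", "data": {
  "steps": [
    [0, 0, 0, -0.4, 0],
    [0, 0, 0, -0.4, 0],
    [0, 0, 0, -0.4, 0],
    [0, 0, 0, -0.4, 0]
  ],
  "force": 5
}}

```text
clock: 12.28
eef_pos: [627.3, 201.9, 170.1]
eef_rot: [3.141, 0.0, 1.92]
wrist_force: [3.9, 1.2, 4.8]
finger_gap: 15.8
finger_force: 5.0
```

Request:
{"op": "arm_command", "data": {
  "steps": [
    [0.2, 0, 0, 0, 0],
    [0.25, 0, 0, 0, 0],
    [0.3, 0, 0, 0, 0],
    [0.4, 0, 0, 0, 0],
    [0.45, 0, 0, 0, 0],
    [0.45, 0, 0, 0, 0],
    [0.45, 0, 0, 0, 0],
    [0.45, 0, 0, -5, 0],
    [0.45, 0, 0, -15, 0],
    [0.45, 0, 0, -30, 0],
    [0.45, 0, 0, -60, 0],
    [0.45, 0, 0, -90, 0],
    [0.45, 0, 0, -120, 0],
    [0.45, 0, 0, -140, 0],
    [0.45, 0, 0, -140, 0]
  ]
}}

```text
clock: 14.15
eef_pos: [627.3, 201.9, 312.2]
eef_rot: [3.138, 0.0, 1.92]
wrist_force: [0.6, 0.6, -0.9]
finger_gap: 42.3
finger_force: 0.0
```

```bash
python3 - <<'E'
from h import *
W=imaging.camera('wrist');S=imaging.camera('side');s=monitor.read_state();print(s['eef_pos'],s['clock'],s['wrist_force'],s['finger_gap'])
b=cv2.resize(S['img'][120:260,240:360],(410,478),interpolation=2)
save('f',np.hstack([cv2.resize(W['img'][60:460,130:456],(390,478)),b]))
E
```

```text
[626.86153919 201.7823396  309.43538448] 14.25 [-0.07650971 -0.10560758  0.52348695] 42.1384735181239
```

View pics/f.png

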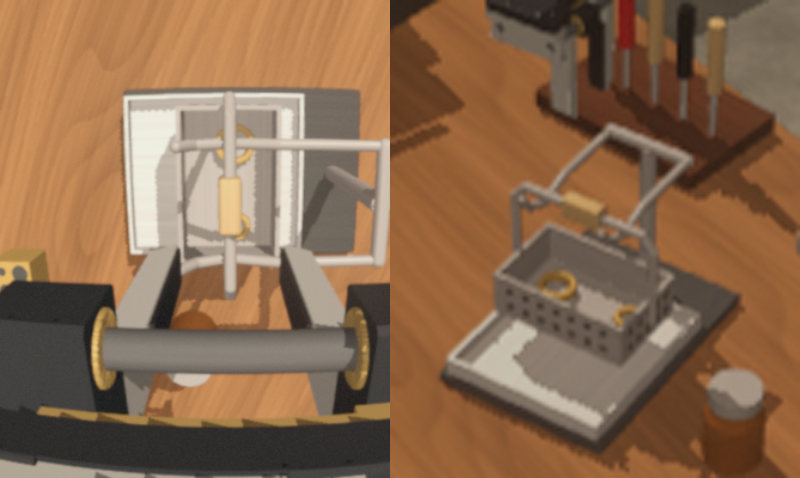

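The basket hangs on both prongs either side of the grip, with both rings inside. I'll let it settle for a few seconds, check that it is still, then hand in.

Request:
{"op": "arm_command", "data": {
  "steps": [
    [0.45, 0, 0, 0, 0],
    [0.45, 0, 0, 0, 0],
    [0.45, 0, 0, 0, 0],
    [0.45, 0, 0, 0, 0],
    [0.45, 0, 0, 0, 0],
    [0.45, 0, 0, 0, 0],
    [0.45, 0, 0, 0, 0],
    [0.45, 0, 0, 0, 0],
    [0.45, 0, 0, 0, 0],
    [0.45, 0, 0, 0, 0],
    [0.45, 0, 0, 0, 0],
    [0.45, 0, 0, 0, 0],
    [0.45, 0, 0, 0, 0],
    [0.45, 0, 0, 0, 0],
    [0.45, 0, 0, 0, 0],
    [0.45, 0, 0, 0, 0],
    [0.45, 0, 0, 0, 0],
    [0.45, 0, 0, 0, 0],
    [0.45, 0, 0, 0, 0],
    [0.45, 0, 0, 0, 0]
  ]
}}

```text
clock: 16.75
eef_pos: [627.0, 201.8, 309.8]
eef_rot: [-3.142, 0.0, 1.92]
wrist_force: [0.1, -0.1, -0.5]
finger_gap: 42.2
finger_force: 0.0
```

Request:
{"op": "arm_command", "data": {
  "steps": [
    [0.45, 0, 0, 0, 0],
    [0.45, 0, 0, 0, 0],
    [0.45, 0, 0, 0, 0],
    [0.45, 0, 0, 0, 0],
    [0.45, 0, 0, 0, 0],
    [0.45, 0, 0, 0, 0],
    [0.45, 0, 0, 0, 0],
    [0.45, 0, 0, 0, 0],
    [0.45, 0, 0, 0, 0],
    [0.45, 0, 0, 0, 0],
    [0.45, 0, 0, 0, 0],
    [0.45, 0, 0, 0, 0],
    [0.45, 0, 0, 0, 0],
    [0.45, 0, 0, 0, 0],
    [0.45, 0, 0, 0, 0],
    [0.45, 0, 0, 0, 0],
    [0.45, 0, 0, 0, 0],
    [0.45, 0, 0, 0, 0],
    [0.45, 0, 0, 0, 0],
    [0.45, 0, 0, 0, 0]
  ]
}}

```text
clock: 19.25
eef_pos: [627.0, 201.8, 309.8]
eef_rot: [-3.142, -0.0, 1.92]
wrist_force: [0.0, -0.8, -0.1]
finger_gap: 42.0
finger_force: 0.0
```

```bash
python3 - <<'E'
from h import *
F=[]
for i in range(10):
    F.append(imaging.camera('side')['img'][175:230,265:325].astype(float))
g=[cv2.GaussianBlur(f,(0,0),1.5) for f in F]
print([round(float(abs(x-g[0]).max()),1) for x in g],monitor.read_state()['clock'])
old=cv2.cvtColor(cv2.imread('pics/f.png'),cv2.COLOR_BGR2RGB)
b=cv2.resize(imaging.camera('side')['img'][120:260,240:360],(410,478),interpolation=2)
d=cv2.absdiff(cv2.GaussianBlur(b,(0,0),5),cv2.GaussianBlur(old[:,390:],(0,0),5));print('vs release',d[180:360,90:300].max())
E
```

```text
[0.0, 0.5, 0.6, 0.7, 0.6, 0.6, 0.6, 0.5, 0.6, 0.7] 19.75
vs release 1
```

Nothing has moved since the release.

```bash
python3 -c "
from cell import job
print(job.sign_off())"
```

```text
the job is handed in; nothing more can be done
None
```

The steel basket hangs level and still on both prongs of the drain stand, with both brass rings inside and the arm clear of it; I handed the job in at about 20 s, but the sign-off gave no verdict.

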